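# Size a sample tube in a ring gauge

## Task

Take the stoppered sample tube that hangs in the round stand and size it in the ring gauge: try it upright in the rings in order, widest first, lowering it well into each ring that admits it, until it comes to one whose bore stops its round end when settled centrally and pressed lightly. Then go back and leave it hanging in the narrowest ring that let it through, shoulder fully down on the ring and released. Feel your way gently, pressing with no more than about 5 N, do not drop the tube, and leave the tube in the square stand and the other things where they are.

Things in the scene. Friction and masses are not known exactly. Their poses are not given: they have to be found in the camera images.
- tube_a: white sample tube, black stopper, 87 mm tall, 50 g; origin at the lowest point, z up the tube. White part 45 mm long, round (hemispherical) end, 14.5 mm wide on one tube and 19 mm on the other; which is which is found by trying. Both stoppers: flange 28 mm wide at 45-51 mm (its underside is the shoulder), grip stem 20 mm wide at 51-87 mm. Starts hanging upright by its shoulder in a stand, white part hidden
- tube_b: white sample tube, black stopper, 87 mm tall, 50 g; origin at the lowest point, z up the tube. White part 45 mm long, round (hemispherical) end, 14.5 mm wide on one tube and 19 mm on the other; which is which is found by trying. Both stoppers: flange 28 mm wide at 45-51 mm (its underside is the shoulder), grip stem 20 mm wide at 51-87 mm. Starts hanging upright by its shoulder in a stand, white part hidden
- round_stand: fixed grey round holder, 52 mm in diameter (60 mm at its foot) and 55 mm tall, origin at the centre of its underside; upright hole 22 mm wide, 50 mm deep in its top. Whichever tube hangs here is the one to size.
- square_stand: fixed grey square block, 52 x 52 x 55 mm, origin at the centre of its underside; the same hole. Whichever tube hangs here is to be left alone.
- gauge: fixed aluminium ring gauge: foot plate 105 x 150 x 8 mm, a wall along its +x side carries three steel rings of shrinking bore, 42 mm apart along y, on tongues with slotted screw holes (so set off their marks). Origin at the centre of the underside, y towards the widest ring, z up. Nothing on it is above the rings' tops (70 mm); 50 mm free space below the rings.
- mark_1 (a point): marked centre of the widest ring, level with the ring's flat top, 70 mm above the desk. The true bore centre lies up to 10 mm from it along the gauge's x, either way (none along y), firmly fixed. Bore 20.5 mm, straight through; ring 36 mm wide, 12 mm thick. It lets both tubes through.
- mark_2 (a point): marked centre of the middle ring, level with the ring's flat top, 70 mm above the desk. The true bore centre lies up to 10 mm from it along the gauge's x, either way (none along y), firmly fixed. Bore 16 mm, straight through; ring 36 mm wide, 12 mm thick. It lets the 14.5 mm tube through and stops the 19 mm tube when its round end has sunk about 4.4 mm below the ring's top.
- mark_3 (a point): marked centre of the narrowest ring, level with the ring's flat top, 70 mm above the desk. The true bore centre lies up to 10 mm from it along the gauge's x, either way (none along y), firmly fixed. Bore 11.5 mm, straight through; ring 36 mm wide, 12 mm thick. It stops the 14.5 mm tube when its round end has sunk about 2.8 mm below the ring's top.
- petri_dish: loose glass petri dish lying on the desk, 64 mm wide, 17 mm high, a bystander; origin at the centre of its underside
- vial: loose small white vial standing on the desk, 26 mm wide, 58 mm tall, a bystander; origin at the centre of its underside
- stopper: loose black tapered stopper standing on the desk, 26 mm wide, 27 mm tall, a bystander; origin at the centre of its underside
Not all that is in view belongs to the job. What is shaped like the tube_a but blue, purple or yellow is not meant.

How it is judged:
On the way, in this order (a step that is already met when the one before it is completed fails the run):
1. the tube from the round stand is lowered at least 20 mm into the widest ring (((z of tube_a in the frame of mark_1 between -0.055 and -0.02 m and horizontal distance between tube_a and mark_1 below 0.018 m and horizontal distance between tube_b and square_stand below 0.02 m) or (z of tube_b in the frame of mark_1 between -0.055 and -0.02 m and horizontal distance between tube_b and mark_1 below 0.018 m and horizontal distance between tube_a and square_stand below 0.02 m))), for 0.1 s.
2. then the 14.5 mm tube goes 20 mm into the middle ring, or the 19 mm tube is stopped there: round end settled at least 2.5 mm below the ring's top, pressed with over 1 N for 0.2 s (((z of tube_a in the frame of mark_2 between -0.055 and -0.02 m and horizontal distance between tube_a and mark_2 below 0.018 m and horizontal distance between tube_b and square_stand below 0.02 m) or (z of tube_b in the frame of mark_2 between -0.009 and -0.0025 m and horizontal distance between tube_b and mark_2 below 0.014 m and horizontal distance between tube_a and square_stand below 0.02 m and contact force between tube_b and gauge above 1 N))), for 0.2 s.
3. then the 14.5 mm tube is stopped in the narrowest ring (settled at least 1.8 mm below its top, over 1 N for 0.2 s), or the 19 mm tube is back in the widest ring, at least 20 mm in (((z of tube_a in the frame of mark_3 between -0.009 and -0.0018 m and horizontal distance between tube_a and mark_3 below 0.014 m and horizontal distance between tube_b and square_stand below 0.02 m and contact force between tube_a and gauge above 1 N) or (z of tube_b in the frame of mark_1 between -0.055 and -0.02 m and horizontal distance between tube_b and mark_1 below 0.018 m and horizontal distance between tube_a and square_stand below 0.02 m))), for 0.2 s.
At the end, for the whole second after the job is handed in: The tube from the round stand hangs at rest in the narrowest ring that lets it through: round end 41 to 50 mm below the ring's top (shoulder on it), within 14 mm of the mark, within 0.1 rad of upright. The other tube is upright within 20 mm of the square stand's centre (((z of tube_a in the frame of mark_2 between -0.05 and -0.041 m and horizontal distance between tube_a and mark_2 below 0.014 m and angle between each of tube_a, tube_b's own z axis and vertical below 0.1 rad and linear speed of tube_a below 0.02 m/s and horizontal distance between tube_b and square_stand below 0.02 m) or (z of tube_b in the frame of mark_1 between -0.05 and -0.041 m and horizontal distance between tube_b and mark_1 below 0.014 m and angle between each of tube_b, tube_a's own z axis and vertical below 0.1 rad and linear speed of tube_b below 0.02 m/s and horizontal distance between tube_a and square_stand below 0.02 m))); the robot touches nothing.
It fails at once if a tube is pressed against the gauge with more than 12 N (contact force between any of tube_a, tube_b and gauge above 12 N).
It fails at once if a tube moves faster than 0.35 m/s while no finger touches it (dropped or thrown) ((contact force between the fingers and tube_a below 0.05 N and linear speed of tube_a above 0.35 m/s) or (contact force between the fingers and tube_b below 0.05 N and linear speed of tube_b above 0.35 m/s)).
It fails at once if both tubes have been moved more than 30 mm (distance of each of tube_a, tube_b from where it was at the start of the episode above 0.03 m).
It fails at once if the petri dish, the vial or the small stopper is moved more than 30 mm (distance of any of petri_dish, vial, stopper from where it was at the start of the episode above 0.03 m).
It also fails if it takes over 72 s, if anything falls off the work surface, if the arm or the gripper's body presses on something with over 40 N, if the wrist force passes 120 N, or if a joint passes its speed limit or range.

## Robot

A 6-joint arm with a two-finger parallel gripper is mounted at the origin on a cart in front of the work surface, level with it; the furniture and walls round the work are solid. World frame = base frame: x ahead of the robot, y to its left, z up, the work surface at z = 0. Lengths are in m, angles in rad, forces in N, time in s.
With the tool pointing down it reaches from about 0.25 to 0.725 m from the base axis. Payload 4 kg.
Tool frame: the origin (TCP) lies between the finger pads; the fingertips stand 11 mm ahead of it and the grasp point (between the pads) lies 8 mm behind it (bot.tip_extent is the distance from the TCP to the fingertips, in m); z points along the fingers, y is the line along which they close (so a half turn about z gives the same grasp; the last joint's range is limited). The gripper opens to 85 mm and grips with 20 to 120 N. Pads are 22 mm wide; open, the fingers measure 114 mm over their backs; the gripper's body (76 mm by 85 mm) begins 54 mm behind the grasp point. The pads swing forward as they close: fully open they stand 13 mm farther back than shut.
Start: joints at [1.284, 0.241, 0.005, 1.335, 0, 1.571], TCP at [0.141, 0.48, 0.242] pointing down, gripper open.
Joint ranges: [-2.72, 2.72], [-1.05, 1.87], [-1.09, 1.28], [-1.99, 2.15], [-1.42, 1.44], [-3.14, 3.14]. Speed limits (rad/s): [2.79, 2.79, 3.14, 3.14, 3.14, 3.14].

## Interface

Orientations are given as a unit quaternion [x, y, z, w].
In Python, from workcell import bot gives the robot as it stands. The module is installed in compiled form; this text tells all that it offers.
- The arm moves only by the tool drive_tool, never from a script. Its argument "rows" is a list of rows, each an object of numbers: "dx", "dy", "dz": the shift along the tool's x, y, z in units of 50 mm (1.0 is 50 mm); "wx", "wy", "wz": the turn, a rotation vector about the tool's x, y, z in units of 5 degrees (1.0 is 5 degrees); "hand": the finger opening in mm, from 0 to 85.4. A call has 1 to 20 rows; each row is the pose to reach, as a shift and turn from the pose commanded when the call began, along the tool's axes at that moment; what a row does not reach only later rows make up. A row lasts 1/10 s, in which the tool goes at most 50 mm and 8.59 degrees, less where a joint would pass 70% of its speed; a pose out of reach is approached as far as the arm can. A call with a gripper value outside its range is refused whole. The fingers move at their own pace and stop on an object; the grip force is fixed at half the most. Time passes only in rows, so rows that repeat a pose let the fingers close. It gives the time, the measured TCP pose, the force, the opening and the grip force at its end, in the units of the state.
- bot.get_obs(): the state, without advancing time (a new reading comes with each control period).
- bot.camera(name): name is "side" or "top"; returns the picture (384x512x3 uint8, red, green, blue); there is no depth.
- bot.get_calibration(name): a dict with "vfov" (degrees; the focal length in pixels is half the picture's height over the tangent of half this angle, whatever the lens; pixels are square), "cx", "cy" (the principal point, pixels), "k1" (the pictures are not rectified: a ray, as slopes to the right and down, at radius r is drawn at 1 + k1 r^2 times it, then the intrinsics apply), "origin" and "rotation" of the camera in the world. Camera axes: x right, y up, looking along -z (the intrinsics and any distortion apply to the point x, -y, -z); pixel columns grow to the right and rows downward; lengths in m; the calibration is good to about 2 mm. A picture is of the moment at which its call begins. get_calibration takes no time and is no camera call.
- bot.job_done(): hands the job in; it is judged then, once.
Trained networks look in the newest picture that a camera, given by its name, has taken for a name from the list of things; names that differ only in an ending like _2 or _b are one class to them, and where a whole thing is asked for, a point or a joint stands for the part that bears it (a point fixed in the world has none). Each returns a list of dicts, best first, with "score" (0 to 1); they miss things now and then, are a little off and sometimes report something else, mostly with a low value. They report only what shows in the picture. A call takes as long as a camera call. They do not tell look-alikes from the thing itself.
- bot.look_for(camera, thing): "extent" ([centre column, centre row, width, height] in pixels, round what is visible of it).
- bot.outline_of(camera, thing): "region" (384x512 bool, what is visible of it) and "extent" ([centre column, centre row, width, height] in pixels, round what is visible of it).
The state is a dict: "clock": time; "joint_pos": joint angles; "joint_vel": joint speeds; "tau": joint torques, N m; "eef_pos": TCP position; "tool_rot": TCP orientation; "ft_force": force on the tool from outside, world axes, zero at the start; "ft_torque": the same for the moment, N m; "grip_width": finger opening in m; "grasp_force": force on a finger pad.
Only numpy, scipy, OpenCV 4.12 (cv2) and the standard library are available. Lean on these libraries where they do the work, as an engineer would, in place of code of your own. Each camera call takes 0.05 s, during which the arm holds its last target. There are 200 camera calls.

## Working session

There is one attempt and no reset: what is moved stays moved. The work goes in short steps, Python scripts to look and compute and a tool call to move; the robot and the scene stay as the last step left them, time stands still between calls to the robot, and variables do not carry over. Pictures are saved under pics/ and viewed, at most 10 in all, crops included, and the job is handed in when it is done.

Besides the shell and the picture viewer there is one more tool, called after "Emit:" by a JSON object that holds its "name" and its "arguments", one argument or row to a line. drive_tool: Moves the arm, as the interface text tells. Its arguments: {"type":"object","properties":{"rows":{"type":"array","items":{"type":"object","properties":{"dx":{"type":"number"},"dy":{"type":"number"},"dz":{"type":"number"},"wx":{"type":"number"},"wy":{"type":"number"},"wz":{"type":"number"},"hand":{"type":"number"}}}}},"required":["rows"]}

```bash
mkdir -p pics; cat > h.py <<'E'
import numpy as np, cv2
from workcell import bot
def ray(cam,u,v):
    c=bot.get_calibration(cam); f=192/np.tan(np.radians(c['vfov'])/2)
    K=np.array([[f,0,c['cx']],[0,f,c['cy']],[0,0,1.]])
    p=cv2.undistortPointsIter(np.array([[[u,v]]],float),K,np.array([c['k1'],0,0,0.]),None,None,(3,100,1e-10))[0,0]
    d=np.array(c['rotation']).reshape(3,3)@np.array([p[0],-p[1],-1]); return np.array(c['origin'],float),d
def at_z(cam,u,v,z):
    o,d=ray(cam,u,v); return o+d*(z-o[2])/d[2]
def proj(cam,P):
    c=bot.get_calibration(cam); f=192/np.tan(np.radians(c['vfov'])/2)
    q=np.array(c['rotation']).reshape(3,3).T@(np.array(P,float)-np.array(c['origin'],float))
    x,y=q[0]/-q[2],-q[1]/-q[2]; s=1+c['k1']*(x*x+y*y)
    return np.array([c['cx']+f*x*s,c['cy']+f*y*s])
def snap(cam,name,crop=None,k=1):
    im=bot.camera(cam)
    if crop: im=im[crop[1]:crop[3],crop[0]:crop[2]]
    cv2.imwrite('pics/'+name,cv2.resize(im,None,fx=k,fy=k,interpolation=cv2.INTER_CUBIC)[:,:,::-1])
E
python3 - <<'E'
from h import *
np.set_printoptions(precision=3,suppress=True)
a=bot.camera('top');b=bot.camera('side')
cv2.imwrite('pics/t.png',cv2.resize(a,(800,600))[:,:,::-1]);cv2.imwrite('pics/s.png',cv2.resize(b,(800,600))[:,:,::-1])
for c in('top','side'):
    print(c,bot.get_calibration(c))
    for n in('tube_a','round_stand','square_stand','gauge','mark_1','petri_dish','vial','stopper'):
        for r in bot.look_for(c,n)[:4]: print(n,round(r['score'],2),np.round(r['extent'],1))
o=bot.get_obs();print(o['eef_pos'],o['tool_rot'],o['clock'],o['ft_force'])
E
```

```text
top {'vfov': 46.45341038356178, 'cx': 254.69672428525024, 'cy': 187.5413349192634, 'k1': -0.11895164200205932, 'origin': array([ 0.277, -0.023,  1.107]), 'rotation': array([ 0.072, -0.07 , -0.686,  0.721])}
tube_a 0.68 [177.6 237.9  13.9  13.5]
tube_a 0.67 [200.4 257.6  13.7  12.8]
tube_a 0.61 [229.  155.6  65.7  58. ]
tube_a 0.57 [237.2 226.   24.7  26. ]
round_stand 0.89 [312.1 222.4  20.8  24.7]
square_stand 0.69 [188.1 203.9  27.2  28.6]
gauge 0.6 [230.1 156.4  66.2  56.9]
gauge 0.35 [334.4 169.2  10.9  11.6]
mark_1 0.7 [231.8 157.5  67.2  58.4]
petri_dish 0.8 [238.7 225.3  26.8  24.8]
stopper 0.6 [336.6 169.2  14.9  13.5]
side {'vfov': 42.296791612261835, 'cx': 260.6910537148034, 'cy': 194.03012382644314, 'k1': 0.06526990547633219, 'origin': array([ 0.385, -0.899,  0.528]), 'rotation': array([ 0.529, -0.034, -0.042,  0.847])}
tube_a 0.8 [184.2 197.3  18.5  38.5]
tube_a 0.75 [202.1 183.1  12.5  37.5]
tube_a 0.7 [236.6 172.4  10.7  17.6]
tube_a 0.49 [230.8 244.3  14.3  27.2]
round_stand 0.95 [231.9 266.1  27.6  41.5]
square_stand 0.74 [235.1 191.4  31.8  34.2]
gauge 0.63 [299.4 209.3  56.7  60.6]
mark_1 0.74 [298.4 208.7  56.1  56.4]
petri_dish 0.56 [221.2 225.7  28.3  21.5]
vial 0.48 [297.4 173.4  15.4  19.2]
vial 0.24 [222.3 226.8  27.4  22.3]
stopper 0.52 [316.1 284.3  16.5  21. ]
[0.141 0.48  0.242] [ 0.143  0.99   0.    -0.   ] 0.9 [ 0.504  0.419 -0.301]
```

```bash
sed -i "s/np.array(c\['rotation'\]).reshape(3,3)/R.from_quat(c['rotation']).as_matrix()/; 1a from scipy.spatial.transform import Rotation as R" h.py
python3 - <<'E'
from h import *
np.set_printoptions(precision=3,suppress=True)
for n,u,v,z in(('round top',312,222,.06),('square',188,204,.05),('petri',238.7,225.3,.01),('stop',336.6,169.2,.02),('gauge',230,156.4,.04)): print(n,at_z('top',u,v,z))
print('round side',at_z('side',231,240,.09),'stopper',at_z('side',316,284,.013))
E
```

```text
round top [ 0.414 -0.154  0.06 ]
square [0.444 0.143 0.05 ]
petri [0.403 0.02  0.01 ]
stop [ 0.555 -0.217  0.02 ]
gauge [0.569 0.05  0.04 ]
round side [ 0.418 -0.176  0.09 ] stopper [ 0.562 -0.207  0.013]
```

View pics/t.png

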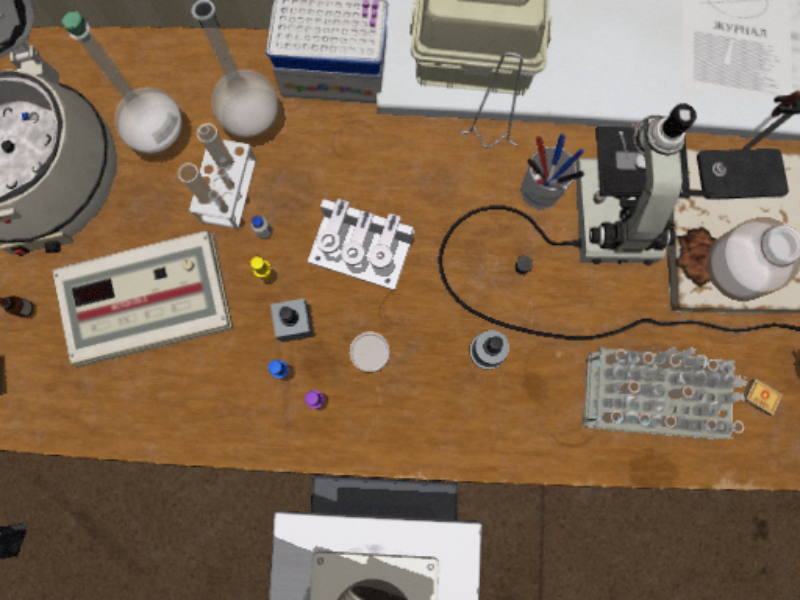

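View pics/s.png

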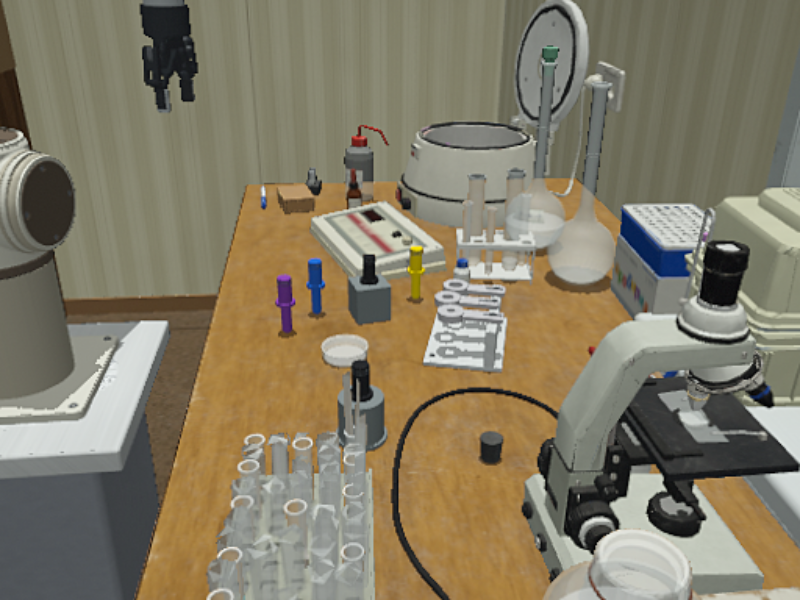

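```bash
python3 - <<'E'
from h import *
im=bot.camera('top')
a=cv2.resize(im[120:190,190:272],None,fx=7,fy=7,interpolation=cv2.INTER_CUBIC)
b=cv2.resize(im[202:237,297:327],None,fx=7,fy=7,interpolation=cv2.INTER_CUBIC)
o=np.zeros((a.shape[0],a.shape[1]+b.shape[1],3),np.uint8);o[:,:a.shape[1]]=a;o[:b.shape[0],a.shape[1]:]=b
cv2.imwrite('pics/crop.png',o[:,:,::-1]);print(o.shape)
E
```

```text
(490, 784, 3)
```

View pics/crop.png

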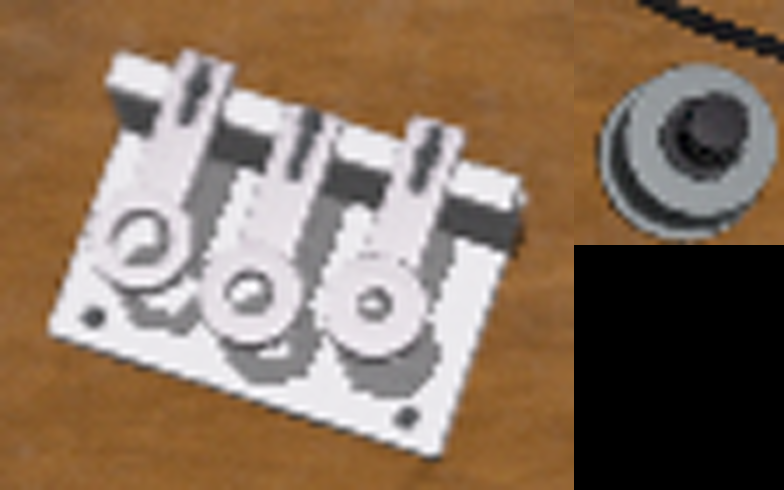

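```bash
python3 - <<'E'
from h import *
np.set_printoptions(precision=4,suppress=True)
P=lambda x,y,u0,v0:((x+.5)/7-.5+u0,(y+.5)/7-.5+v0)
rs=[at_z('top',*P(x,y,190,120),.07)[:2] for x,y in((143,241),(250,295),(376,304))]
print(rs)
cs=[at_z('top',*P(x,y,190,120),.008)[:2] for x,y in((48,334),(438,459))]
print('corners',cs,np.linalg.norm(cs[0]-cs[1]))
print('wall top',[at_z('top',*P(x,y,190,120),.06)[:2] for x,y in((120,52),(523,180))])
gy=(cs[0]-cs[1])/np.linalg.norm(cs[0]-cs[1]);gx=np.array([gy[1],-gy[0]])
print(gy,gx)
for r in rs: d=r-(cs[0]+cs[1])/2;print(d@gx-.0525,d@gy)
print('tube top',at_z('top',*P(146,120,297,202),.097))
# dark stem
im=bot.camera('side');g=im[225:262,215:250].max(2);
for row in range(0,37,2):
    x=np.where(g[row]<70)[0]; print(225+row,(x.min()+215,x.max()+215) if len(x) else None)
im=bot.camera('top');g=im[205:235,297:327].max(2)
m=(g<75).astype(np.uint8);n,l,st,ce=cv2.connectedComponentsWithStats(m);print(st,ce+[297,205])
E
```

```text
[array([0.5646, 0.0967]), array([0.5473, 0.0588]), array([0.5462, 0.0155])]
corners [array([0.5452, 0.1359]), array([ 0.5062, -0.0075])] 0.14863331477407427
wall top [array([0.6358, 0.111 ]), array([ 0.5959, -0.0328])]
[0.2629 0.9648] [ 0.9648 -0.2629]
-0.023558233087003302 0.04166902158713373
-0.03028495128771999 0.0004577313355286554
-0.019906188392645338 -0.041528240067566835
tube top [ 0.4171 -0.1613  0.097 ]
225 None
227 None
229 None
231 (np.int64(227), np.int64(234))
233 (np.int64(226), np.int64(235))
235 (np.int64(225), np.int64(235))
237 (np.int64(225), np.int64(235))
239 (np.int64(225), np.int64(235))
241 (np.int64(225), np.int64(235))
243 (np.int64(226), np.int64(235))
245 (np.int64(226), np.int64(235))
247 (np.int64(226), np.int64(235))
249 (np.int64(224), np.int64(237))
251 (np.int64(225), np.int64(238))
253 (np.int64(225), np.int64(238))
255 (np.int64(225), np.int64(236))
257 (np.int64(216), np.int64(216))
259 (np.int64(217), np.int64(244))
261 (np.int64(219), np.int64(244))
[[  0   0  30  30 703]
 [ 15   0  15   6  38]
 [ 12  11  13  12 107]
 [  5  13  16  17  50]
 [  3  18   1   1   1]
 [ 22  27   1   1   1]] [[310.8179 219.2902]
 [320.     206.8158]
 [315.1028 220.9065]
 [307.     228.76  ]
 [300.     223.    ]
 [319.     232.    ]]
```

```bash
python3 - <<'E'
from h import *
np.set_printoptions(precision=4,suppress=True)
for u,v,z in((230.5,232.5,.097),(230.5,240,.08)): print(at_z('side',u,v,z))
for P in([.417,-.161,.097],[.415,-.160,.097],[.415,-.16,.061],[.415,-.16,.055]): print(proj('top',P),proj('side',P))
o=bot.get_obs();print(R.from_quat(o['tool_rot']).as_matrix(),o['clock'],bot.tip_extent)
# stand top disk: hough
im=bot.camera('top');cv2.imwrite('pics/stand.png',cv2.resize(im[200:240,292:332],None,fx=14,fy=14,interpolation=cv2.INTER_CUBIC)[:,:,::-1])
E
```

```text
[ 0.4176 -0.1627  0.097 ]
[ 0.4176 -0.1593  0.08  ]
[317.2902 218.7472] [230.1027 232.0094]
[316.832  219.5971] [228.9057 231.7657]
[314.7154 221.5648] [229.1972 249.6348]
[314.3763 221.88  ] [229.2443 252.5525]
[[-0.9591  0.2829 -0.    ]
 [ 0.2829  0.9591 -0.    ]
 [ 0.     -0.     -1.    ]] 1.05 0.011
```

View pics/stand.png

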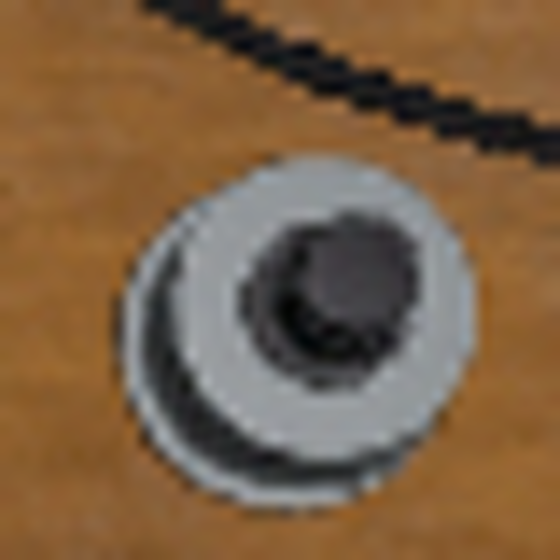

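Emit:
{"name": "drive_tool", "arguments": {
  "rows": [
    {"dx": -2, "dy": -2.4, "dz": 0.2, "hand": 45},
    {"dx": -8.93, "dy": -10.74, "dz": 1.0, "hand": 45},
    {"dx": -8.93, "dy": -10.74, "dz": 1.0, "hand": 45},
    {"dx": -8.93, "dy": -10.74, "dz": 1.0, "hand": 45},
    {"dx": -8.93, "dy": -10.74, "dz": 1.0, "hand": 45},
    {"dx": -8.93, "dy": -10.74, "dz": 1.0, "hand": 45},
    {"dx": -8.93, "dy": -10.74, "dz": 1.0, "hand": 45},
    {"dx": -8.93, "dy": -10.74, "dz": 1.0, "hand": 45},
    {"dx": -8.93, "dy": -10.74, "dz": 1.0, "hand": 45},
    {"dx": -8.93, "dy": -10.74, "dz": 1.0, "hand": 45},
    {"dx": -8.93, "dy": -10.74, "dz": 1.0, "hand": 45},
    {"dx": -8.93, "dy": -10.74, "dz": 1.0, "hand": 45},
    {"dx": -8.93, "dy": -10.74, "dz": 1.0, "hand": 45},
    {"dx": -8.93, "dy": -10.74, "dz": 1.0, "hand": 45},
    {"dx": -8.93, "dy": -10.74, "dz": 1.0, "hand": 45},
    {"dx": -8.93, "dy": -10.74, "dz": 1.0, "hand": 45},
    {"dx": -8.93, "dy": -10.74, "dz": 1.0, "hand": 45},
    {"dx": -8.93, "dy": -10.74, "dz": 1.64, "hand": 45}
  ]
}}

```text
invalid input at $.rows[0]: expected keys dx, dy, dz, wx, wy, wz, hand
```

Emit:
{"name": "drive_tool", "arguments": {
  "rows": [
    {"dx": -2, "dy": -2.4, "dz": 0.2, "wx": 0, "wy": 0, "wz": 0, "hand": 45},
    {"dx": -8.93, "dy": -10.74, "dz": 1, "wx": 0, "wy": 0, "wz": 0, "hand": 45},
    {"dx": -8.93, "dy": -10.74, "dz": 1, "wx": 0, "wy": 0, "wz": 0, "hand": 45},
    {"dx": -8.93, "dy": -10.74, "dz": 1, "wx": 0, "wy": 0, "wz": 0, "hand": 45},
    {"dx": -8.93, "dy": -10.74, "dz": 1, "wx": 0, "wy": 0, "wz": 0, "hand": 45},
    {"dx": -8.93, "dy": -10.74, "dz": 1, "wx": 0, "wy": 0, "wz": 0, "hand": 45},
    {"dx": -8.93, "dy": -10.74, "dz": 1, "wx": 0, "wy": 0, "wz": 0, "hand": 45},
    {"dx": -8.93, "dy": -10.74, "dz": 1, "wx": 0, "wy": 0, "wz": 0, "hand": 45},
    {"dx": -8.93, "dy": -10.74, "dz": 1, "wx": 0, "wy": 0, "wz": 0, "hand": 45},
    {"dx": -8.93, "dy": -10.74, "dz": 1, "wx": 0, "wy": 0, "wz": 0, "hand": 45},
    {"dx": -8.93, "dy": -10.74, "dz": 1, "wx": 0, "wy": 0, "wz": 0, "hand": 45},
    {"dx": -8.93, "dy": -10.74, "dz": 1, "wx": 0, "wy": 0, "wz": 0, "hand": 45},
    {"dx": -8.93, "dy": -10.74, "dz": 1, "wx": 0, "wy": 0, "wz": 0, "hand": 45},
    {"dx": -8.93, "dy": -10.74, "dz": 1, "wx": 0, "wy": 0, "wz": 0, "hand": 45},
    {"dx": -8.93, "dy": -10.74, "dz": 1, "wx": 0, "wy": 0, "wz": 0, "hand": 45},
    {"dx": -8.93, "dy": -10.74, "dz": 1, "wx": 0, "wy": 0, "wz": 0, "hand": 45},
    {"dx": -8.93, "dy": -10.74, "dz": 1.64, "wx": 0, "wy": 0, "wz": 0, "hand": 45},
    {"dx": -8.93, "dy": -10.74, "dz": 1.64, "wx": 0, "wy": 0, "wz": 0, "hand": 45}
  ]
}}

```text
clock: 2.9
eef_pos: [0.4148, -0.1596, 0.1577]
tool_rot: [0.142, 0.99, 0.001, -0.003]
ft_force: [-1.6, 0.4, -0.2]
grip_width: 0.0448
grasp_force: 0.0
```

Emit:
{"name": "drive_tool", "arguments": {
  "rows": [
    {"dx": 0, "dy": 0, "dz": 0, "wx": 0, "wy": 0, "wz": 0, "hand": 45},
    {"dx": 0, "dy": 0, "dz": 0, "wx": 0, "wy": 0, "wz": 0, "hand": 45}
  ]
}}

```text
clock: 3.1
eef_pos: [0.4183, -0.1612, 0.1616]
tool_rot: [0.142, 0.99, -0.0, 0.001]
ft_force: [0.4, -0.2, 0.3]
grip_width: 0.0447
grasp_force: 0.0
```

```bash
python3 - <<'E'
from h import *
o=bot.get_obs();print(o['eef_pos'],o['ft_force'])
snap('side','s2.png',(190,170,290,280),5)
E
```

```text
[ 0.41829752 -0.1611552   0.16162046] [ 0.38990534 -0.20786652  0.28809724]
```

View pics/s2.png

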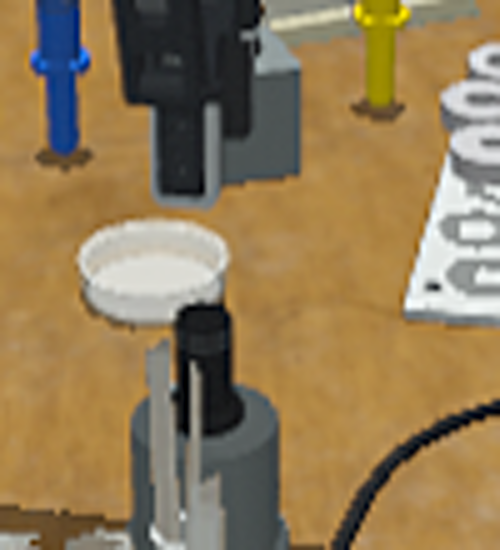

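Emit:
{"name": "drive_tool", "arguments": {
  "rows": [
    {"dx": 0, "dy": 0, "dz": 0.5, "wx": 0, "wy": 0, "wz": 0, "hand": 45},
    {"dx": 0, "dy": 0, "dz": 1.0, "wx": 0, "wy": 0, "wz": 0, "hand": 45},
    {"dx": 0, "dy": 0, "dz": 1.4, "wx": 0, "wy": 0, "wz": 0, "hand": 45},
    {"dx": 0, "dy": 0, "dz": 1.6, "wx": 0, "wy": 0, "wz": 0, "hand": 40},
    {"dx": 0, "dy": 0, "dz": 1.68, "wx": 0, "wy": 0, "wz": 0, "hand": 35},
    {"dx": 0, "dy": 0, "dz": 1.68, "wx": 0, "wy": 0, "wz": 0, "hand": 30},
    {"dx": 0, "dy": 0, "dz": 1.68, "wx": 0, "wy": 0, "wz": 0, "hand": 25}
  ]
}}

```text
clock: 3.85
eef_pos: [0.4187, -0.1621, 0.0773]
tool_rot: [0.143, 0.99, -0.0, 0.001]
ft_force: [-0.1, 0.5, -0.8]
grip_width: 0.0254
grasp_force: 0.0
```

Emit:
{"name": "drive_tool", "arguments": {
  "rows": [
    {"dx": 0, "dy": 0, "dz": 0.02, "wx": 0, "wy": 0, "wz": 0, "hand": 22},
    {"dx": 0, "dy": 0, "dz": 0.02, "wx": 0, "wy": 0, "wz": 0, "hand": 18},
    {"dx": 0, "dy": 0, "dz": 0.02, "wx": 0, "wy": 0, "wz": 0, "hand": 15},
    {"dx": 0, "dy": 0, "dz": 0.02, "wx": 0, "wy": 0, "wz": 0, "hand": 15},
    {"dx": 0, "dy": 0, "dz": 0.02, "wx": 0, "wy": 0, "wz": 0, "hand": 15}
  ]
}}

```text
clock: 4.35
eef_pos: [0.4187, -0.1621, 0.0763]
tool_rot: [0.143, 0.99, -0.0, 0.001]
ft_force: [-1.3, -0.1, 6.5]
grip_width: 0.0187
grasp_force: 58.4
```

Emit:
{"name": "drive_tool", "arguments": {
  "rows": [
    {"dx": 0, "dy": 0, "dz": -0.1, "wx": 0, "wy": 0, "wz": 0, "hand": 15},
    {"dx": 0, "dy": 0, "dz": -0.5, "wx": 0, "wy": 0, "wz": 0, "hand": 15},
    {"dx": 0, "dy": 0, "dz": -1.0, "wx": 0, "wy": 0, "wz": 0, "hand": 15},
    {"dx": 0, "dy": 0, "dz": -1.5, "wx": 0, "wy": 0, "wz": 0, "hand": 15},
    {"dx": 0, "dy": 0, "dz": -1.8, "wx": 0, "wy": 0, "wz": 0, "hand": 15},
    {"dx": 0, "dy": 0, "dz": -1.8, "wx": 0, "wy": 0, "wz": 0, "hand": 15},
    {"dx": 0, "dy": 0, "dz": -1.8, "wx": 0, "wy": 0, "wz": 0, "hand": 15}
  ]
}}

```text
clock: 5.05
eef_pos: [0.4176, -0.1617, 0.165]
tool_rot: [0.143, 0.99, 0.0, -0.0]
ft_force: [0.7, 0.5, -0.9]
grip_width: 0.0182
grasp_force: 59.0
```

```bash
python3 - <<'E'
from h import *
np.set_printoptions(precision=4,suppress=True)
o=bot.get_obs();print(o['eef_pos'],o['ft_force'],o['grip_width'])
M=R.from_quat(o['tool_rot']).as_matrix();print(M)
snap('side','s3.png',(200,150,270,260),5)
# next: above ring 1
d=np.array([.5646,.0967,o['eef_pos'][2]])-o['eef_pos'];print(M.T@d/.05)
for z in(.12,.1,.09,.155): print(z,proj('side',[*o['eef_pos'][:2],z]))
E
```

```text
[ 0.4176 -0.1617  0.165 ] [ 0.6507  0.517  -0.949 ] 0.01820183094478628
[[-0.9592  0.2829 -0.0002]
 [ 0.2829  0.9592  0.    ]
 [ 0.0002 -0.     -1.    ]]
[-1.359   5.789  -0.0004]
0.12 [230.2687 220.4367]
0.1 [230.4228 230.6848]
0.09 [230.4981 235.7323]
0.155 [229.9869 201.9898]
```

View pics/s3.png

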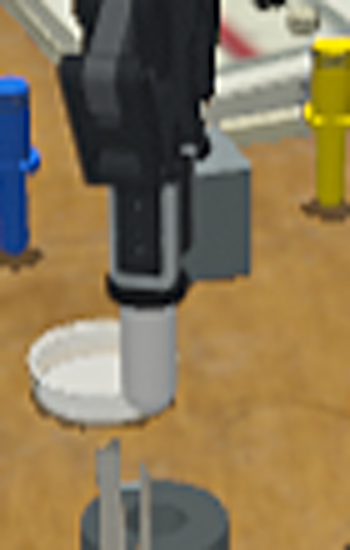

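Emit:
{"name": "drive_tool", "arguments": {
  "rows": [
    {"dx": -0.2, "dy": 0.7, "dz": 0, "wx": 0, "wy": 0, "wz": 0, "hand": 15},
    {"dx": -0.4, "dy": 1.6, "dz": 0, "wx": 0, "wy": 0, "wz": 0, "hand": 15},
    {"dx": -0.6, "dy": 2.5, "dz": 0, "wx": 0, "wy": 0, "wz": 0, "hand": 15},
    {"dx": -0.85, "dy": 3.5, "dz": 0, "wx": 0, "wy": 0, "wz": 0, "hand": 15},
    {"dx": -1.1, "dy": 4.5, "dz": 0, "wx": 0, "wy": 0, "wz": 0, "hand": 15},
    {"dx": -1.3, "dy": 5.4, "dz": 0, "wx": 0, "wy": 0, "wz": 0, "hand": 15},
    {"dx": -1.36, "dy": 5.79, "dz": 0.2, "wx": 0, "wy": 0, "wz": 0, "hand": 15},
    {"dx": -1.36, "dy": 5.79, "dz": 0.3, "wx": 0, "wy": 0, "wz": 0, "hand": 15},
    {"dx": -1.36, "dy": 5.79, "dz": 0.3, "wx": 0, "wy": 0, "wz": 0, "hand": 15}
  ]
}}

```text
clock: 6.0
eef_pos: [0.5628, 0.0961, 0.1475]
tool_rot: [0.143, 0.99, -0.001, -0.003]
ft_force: [-0.1, -0.0, -0.1]
grip_width: 0.0184
grasp_force: 59.0
```

```bash
python3 - <<'E'
from h import *
np.set_printoptions(precision=4,suppress=True)
o=bot.get_obs();print(o['clock'],o['eef_pos'],o['ft_force'],o['grip_width'])
x,y,z=o['eef_pos']
for q in([x,y,z-.064],[.5646,.0967,.07],[.5473,.0588,.07],[.5462,.0155,.07]): print(q,proj('side',q),proj('top',q))
a=bot.camera('side')[150:230,260:340];b=bot.camera('top')[125:185,190:270]
a=cv2.resize(a,None,fx=5,fy=5,interpolation=cv2.INTER_CUBIC);b=cv2.resize(b,None,fx=5,fy=5,interpolation=cv2.INTER_CUBIC)
b=cv2.copyMakeBorder(b,0,100,0,0,cv2.BORDER_CONSTANT);cv2.imwrite('pics/s4.png',np.hstack([a,b])[:,:,::-1])
E
```

```text
6.0 [0.5628 0.0961 0.1475] [-0.084  -0.0279 -0.0698] 0.01837222355874876
[np.float64(0.5627605460313244), np.float64(0.09608735803684987), np.float64(0.08350981016255765)] [289.914  176.0292] [209.6821 153.201 ]
[0.5646, 0.0967, 0.07] [290.448 181.431] [210.0207 153.9914]
[0.5473, 0.0588, 0.07] [285.347  188.9398] [225.2683 161.6938]
[0.5462, 0.0155, 0.07] [287.9682 197.8309] [243.2924 163.0112]
```

View pics/s4.png

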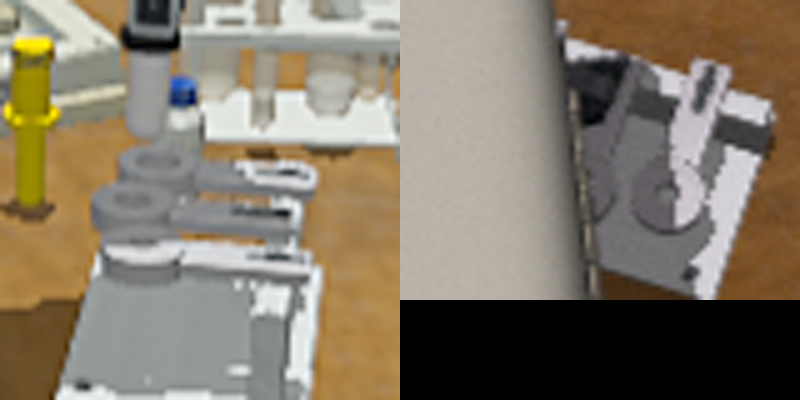

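Emit:
{"name": "drive_tool", "arguments": {
  "rows": [
    {"dx": 0, "dy": 0, "dz": 0, "wx": 0, "wy": 0, "wz": 0, "hand": 15},
    {"dx": 0, "dy": 0, "dz": 0, "wx": 0, "wy": 0, "wz": 0, "hand": 15}
  ]
}}

```text
clock: 6.3
eef_pos: [0.5649, 0.0954, 0.1509]
tool_rot: [0.144, 0.99, 0.0, 0.0]
ft_force: [1.0, -0.5, 0.4]
grip_width: 0.018
grasp_force: 59.0
```

```bash
python3 - <<'E'
from h import *
np.set_printoptions(precision=4,suppress=True,linewidth=200)
o=bot.get_obs();print(o['clock'],o['eef_pos'],o['ft_force'])
x,y,z=o['eef_pos']
for dz in(.035,.013,.02): print(proj('side',[x,y,z-dz]))
im=bot.camera('side');g=im.astype(int)
print('cols',np.arange(280,304))
for r in (157,158,163,166,169,172,175,177): print(r,'R-B',(g[r,280:304,0]-g[r,280:304,2]),'G',g[r,280:304,1])
print('rings, cols 276..304')
for r in range(178,194): print(r,g[r,276:304,1],(g[r,276:304,0]-g[r,276:304,2]))
E
```

```text
6.3 [0.5649 0.0954 0.1509] [ 0.9543 -0.5269  0.3854]
[291.4877 162.5806]
[291.9019 153.1753]
[291.7691 156.1867]
cols [280 281 282 283 284 285 286 287 288 289 290 291 292 293 294 295 296 297 298 299 300 301 302 303]
157 R-B [10  7 16 70 92 50  3 -7 -3 -2 -4 -3 -4 -1 -4 -3  0  6  3  2  1  2  2  1] G [219 234 205 143 118  70  20  11  17  20  21  21  19  19  18  11   0 125 154 152 148 146 146 145]
158 R-B [11 11  6 26 82 86 50  7 -6 -4 -3 -3 -2 -4 -4  4 -1  1  2  2  0  1  0  0] G [197 212 214 169 133 114  81  41  35  14   8  11   8   7   3  40 117 161 159 154 154 152 152 151]
163 R-B [ 11  11  11   3  49 102  61   1  -2   1   1   2   3   1   0  26  32  24   8   3  17  20  18  18] G [140 141 140 142 136 135 129 141 150 155 156 157 155 151 143 129 148 150 152 150 145 149 150 150]
166 R-B [   9    9    7    9    4   97   57    1   -1    3    2    1    1    4   15 -114 -155 -135  -96   -7   21   20   19   18] G [131 128 125 136 136 132 131 143 151 156 157 157 155 152 145  98  98 117 137 152 175 183 184 182]
169 R-B [ 31  30  30  28  18 100  37   0  -1   1   1   1   1   4  11 -35 -61 -62 -90
[... 3696 characters left out ...]
 23]
191 [134 132 100 116 134 139 139 135 130 130 125 125 128 129 136 139 140 134 125 136 139 139 139 139 138 139 139 139] [106 115  13 -11  -4  -1  -3  -2  -2  -2  -3  -3  -3  -3  -3  -2  -2  -2  -3  -3  -1  -1  -4  -5  -6  -7  -7  -8]
192 [134 134 103 101 119 128 133 137 140 141 142 142 140 139 139 134 127 118 139 147 142 140 140 139 137 138 139 138] [102 117  14 -10  -4  -2  -3  -2  -1  -2  -3  -3  -2  -3  -2  -2  -2  -2  -3  -3  -2  -2  -3  -2  -2  -4  -4  -3]
193 [135 136 104 103 109 116 123 127 132 131 130 133 130 129 128 120 110 105 140 144 137 137 138 144 142 144 147 148] [ 98 113  12 -11  -3  -2  -2  -2  -2  -2  -3  -2  -3  -3  -2  -2  -2  -1  -3  -3  -2  -2  -4  -2  -2  -2  -2  -2]
```

Emit:
{"name": "drive_tool", "arguments": {
  "rows": [
    {"dx": -0.07, "dy": 0, "dz": 0.0, "wx": 0, "wy": 0, "wz": 0, "hand": 15},
    {"dx": -0.07, "dy": 0, "dz": 0.0, "wx": 0, "wy": 0, "wz": 0, "hand": 15},
    {"dx": -0.07, "dy": 0, "dz": 0.0, "wx": 0, "wy": 0, "wz": 0, "hand": 15},
    {"dx": -0.07, "dy": 0, "dz": 0.0, "wx": 0, "wy": 0, "wz": 0, "hand": 15}
  ]
}}

```text
clock: 6.75
eef_pos: [0.5683, 0.0956, 0.1503]
tool_rot: [0.143, 0.99, -0.0, -0.0]
ft_force: [0.7, -1.0, -0.4]
grip_width: 0.0178
grasp_force: 59.0
```

```bash
python3 - <<'E'
from h import *
np.set_printoptions(precision=4,suppress=True,linewidth=200)
for i in range(3):
    im=bot.camera('side').astype(int);o=bot.get_obs();print(o['clock'],o['eef_pos'],o['ft_force'])
x,y,z=o['eef_pos'];print(proj('side',[x,y,z-.045]),proj('side',[x,y,.07]))
for r in (163,166,169,172): print(r,(im[r,282:300,0]-im[r,282:300,2]),im[r,282:300,1])
E
```

```text
6.8 [0.5682 0.0957 0.1503] [ 0.1484 -0.0903 -0.9381]
6.85 [0.5682 0.0957 0.1503] [-0.0733  0.5071 -1.2216]
6.9 [0.5682 0.0957 0.1503] [0.5442 0.2181 0.089 ]
[292.7811 166.9649] [292.1213 181.5564]
163 [ 10   3  47  94  99 104   6  -4   1   1   1   3   2   1   6  22   8   4] [141 141 136 135 134 130 135 146 153 156 157 155 153 149 136 147 152 150]
166 [   8    9    3   88  103  101    5   -3    1    2    1    0    3   10  -54 -127  -94   -8] [125 137 136 132 136 125 136 147 154 156 156 156 154 149 118 117 139 154]
169 [ 30  28  17  90 103  85   2  -3   1   2   2   2   2   8 -23 -62 -92  -1] [163 145 131 125 127 125 138 149 154 156 156 155 153 152 100  68  32 117]
172 [19 17 15  7 86 85  3 -2  0  0  2  2  1  2 -1  6  6  1] [132 130 125 130 125 120 140 151 156 156 157 156 150 137 168 191 212 198]
```

Emit:
{"name": "drive_tool", "arguments": {
  "rows": [
    {"dx": -0.012, "dy": 0, "dz": 0.1, "wx": 0, "wy": 0, "wz": 0, "hand": 15},
    {"dx": -0.012, "dy": 0, "dz": 0.2, "wx": 0, "wy": 0, "wz": 0, "hand": 15},
    {"dx": -0.012, "dy": 0, "dz": 0.25, "wx": 0, "wy": 0, "wz": 0, "hand": 15},
    {"dx": -0.012, "dy": 0, "dz": 0.28, "wx": 0, "wy": 0, "wz": 0, "hand": 15},
    {"dx": -0.012, "dy": 0, "dz": 0.31, "wx": 0, "wy": 0, "wz": 0, "hand": 15},
    {"dx": -0.012, "dy": 0, "dz": 0.34, "wx": 0, "wy": 0, "wz": 0, "hand": 15},
    {"dx": -0.012, "dy": 0, "dz": 0.34, "wx": 0, "wy": 0, "wz": 0, "hand": 15}
  ]
}}

```text
clock: 7.6
eef_pos: [0.5688, 0.0955, 0.1331]
tool_rot: [0.143, 0.99, -0.0, -0.0]
ft_force: [-0.2, 0.2, -0.9]
grip_width: 0.0186
grasp_force: 59.0
```

No contact yet (bottom ≈3 mm below ring top). Continue in 1 mm steps.

Emit:
{"name": "drive_tool", "arguments": {
  "rows": [
    {"dx": 0, "dy": 0, "dz": 0.01, "wx": 0, "wy": 0, "wz": 0, "hand": 15},
    {"dx": 0, "dy": 0, "dz": 0.02, "wx": 0, "wy": 0, "wz": 0, "hand": 15},
    {"dx": 0, "dy": 0, "dz": 0.03, "wx": 0, "wy": 0, "wz": 0, "hand": 15},
    {"dx": 0, "dy": 0, "dz": 0.04, "wx": 0, "wy": 0, "wz": 0, "hand": 15},
    {"dx": 0, "dy": 0, "dz": 0.04, "wx": 0, "wy": 0, "wz": 0, "hand": 15}
  ]
}}

```text
clock: 8.1
eef_pos: [0.5688, 0.0955, 0.1312]
tool_rot: [0.143, 0.99, -0.0, -0.0]
ft_force: [0.1, 0.7, -0.8]
grip_width: 0.0184
grasp_force: 59.0
```

Emit:
{"name": "drive_tool", "arguments": {
  "rows": [
    {"dx": 0, "dy": 0, "dz": 0.01, "wx": 0, "wy": 0, "wz": 0, "hand": 15},
    {"dx": 0, "dy": 0, "dz": 0.02, "wx": 0, "wy": 0, "wz": 0, "hand": 15},
    {"dx": 0, "dy": 0, "dz": 0.03, "wx": 0, "wy": 0, "wz": 0, "hand": 15},
    {"dx": 0, "dy": 0, "dz": 0.04, "wx": 0, "wy": 0, "wz": 0, "hand": 15},
    {"dx": 0, "dy": 0, "dz": 0.04, "wx": 0, "wy": 0, "wz": 0, "hand": 15}
  ]
}}

```text
clock: 8.6
eef_pos: [0.5688, 0.0955, 0.1292]
tool_rot: [0.143, 0.99, 0.0, -0.0]
ft_force: [0.5, 0.2, -0.3]
grip_width: 0.0181
grasp_force: 59.0
```

Emit:
{"name": "drive_tool", "arguments": {
  "rows": [
    {"dx": 0, "dy": 0, "dz": 0.01, "wx": 0, "wy": 0, "wz": 0, "hand": 15},
    {"dx": 0, "dy": 0, "dz": 0.02, "wx": 0, "wy": 0, "wz": 0, "hand": 15},
    {"dx": 0, "dy": 0, "dz": 0.03, "wx": 0, "wy": 0, "wz": 0, "hand": 15},
    {"dx": 0, "dy": 0, "dz": 0.04, "wx": 0, "wy": 0, "wz": 0, "hand": 15},
    {"dx": 0, "dy": 0, "dz": 0.04, "wx": 0, "wy": 0, "wz": 0, "hand": 15}
  ]
}}

```text
clock: 9.1
eef_pos: [0.5688, 0.0957, 0.1273]
tool_rot: [0.143, 0.99, 0.0, -0.0]
ft_force: [-0.3, 0.7, -0.4]
grip_width: 0.0182
grasp_force: 59.1
```

Emit:
{"name": "drive_tool", "arguments": {
  "rows": [
    {"dx": 0, "dy": 0, "dz": 0.01, "wx": 0, "wy": 0, "wz": 0, "hand": 15},
    {"dx": 0, "dy": 0, "dz": 0.02, "wx": 0, "wy": 0, "wz": 0, "hand": 15},
    {"dx": 0, "dy": 0, "dz": 0.03, "wx": 0, "wy": 0, "wz": 0, "hand": 15},
    {"dx": 0, "dy": 0, "dz": 0.04, "wx": 0, "wy": 0, "wz": 0, "hand": 15},
    {"dx": 0, "dy": 0, "dz": 0.05, "wx": 0, "wy": 0, "wz": 0, "hand": 15},
    {"dx": 0, "dy": 0, "dz": 0.06, "wx": 0, "wy": 0, "wz": 0, "hand": 15},
    {"dx": 0, "dy": 0, "dz": 0.06, "wx": 0, "wy": 0, "wz": 0, "hand": 15}
  ]
}}

```text
clock: 9.8
eef_pos: [0.5688, 0.0957, 0.1243]
tool_rot: [0.143, 0.99, 0.0, -0.0]
ft_force: [-0.7, 1.8, 0.5]
grip_width: 0.0182
grasp_force: 59.3
```

Emit:
{"name": "drive_tool", "arguments": {
  "rows": [
    {"dx": 0, "dy": 0.006, "dz": 0.02, "wx": 0, "wy": 0, "wz": 0, "hand": 15},
    {"dx": 0, "dy": 0.006, "dz": 0.04, "wx": 0, "wy": 0, "wz": 0, "hand": 15},
    {"dx": 0, "dy": 0.006, "dz": 0.06, "wx": 0, "wy": 0, "wz": 0, "hand": 15},
    {"dx": 0, "dy": 0.006, "dz": 0.08, "wx": 0, "wy": 0, "wz": 0, "hand": 15},
    {"dx": 0, "dy": 0.006, "dz": 0.1, "wx": 0, "wy": 0, "wz": 0, "hand": 15},
    {"dx": 0, "dy": 0.006, "dz": 0.1, "wx": 0, "wy": 0, "wz": 0, "hand": 15}
  ]
}}

```text
clock: 10.4
eef_pos: [0.5689, 0.0958, 0.1191]
tool_rot: [0.143, 0.99, -0.0, -0.0]
ft_force: [-0.0, 1.7, -0.3]
grip_width: 0.0185
grasp_force: 59.3
```

Emit:
{"name": "drive_tool", "arguments": {
  "rows": [
    {"dx": 0, "dy": 0.01, "dz": 0.02, "wx": 0, "wy": 0, "wz": 0, "hand": 15},
    {"dx": 0, "dy": 0.01, "dz": 0.05, "wx": 0, "wy": 0, "wz": 0, "hand": 15},
    {"dx": 0, "dy": 0.01, "dz": 0.08, "wx": 0, "wy": 0, "wz": 0, "hand": 15},
    {"dx": 0, "dy": 0.01, "dz": 0.11, "wx": 0, "wy": 0, "wz": 0, "hand": 15},
    {"dx": 0, "dy": 0.01, "dz": 0.14, "wx": 0, "wy": 0, "wz": 0, "hand": 15},
    {"dx": 0, "dy": 0.01, "dz": 0.17, "wx": 0, "wy": 0, "wz": 0, "hand": 15},
    {"dx": 0, "dy": 0.01, "dz": 0.2, "wx": 0, "wy": 0, "wz": 0, "hand": 15},
    {"dx": 0, "dy": 0.01, "dz": 0.2, "wx": 0, "wy": 0, "wz": 0, "hand": 15},
    {"dx": 0, "dy": 0.01, "dz": 0.2, "wx": 0, "wy": 0, "wz": 0, "hand": 15}
  ]
}}

```text
clock: 11.3
eef_pos: [0.569, 0.0961, 0.1091]
tool_rot: [0.143, 0.99, -0.0, -0.0]
ft_force: [-0.8, -0.1, -1.6]
grip_width: 0.0185
grasp_force: 59.3
```

Emit:
{"name": "drive_tool", "arguments": {
  "rows": [
    {"dx": 0, "dy": 0, "dz": -0.1, "wx": 0, "wy": 0, "wz": 0, "hand": 15},
    {"dx": 0, "dy": 0, "dz": -0.3, "wx": 0, "wy": 0, "wz": 0, "hand": 15},
    {"dx": 0, "dy": 0, "dz": -0.5, "wx": 0, "wy": 0, "wz": 0, "hand": 15},
    {"dx": 0, "dy": 0, "dz": -0.7, "wx": 0, "wy": 0, "wz": 0, "hand": 15},
    {"dx": 0, "dy": 0, "dz": -0.85, "wx": 0, "wy": 0, "wz": 0, "hand": 15},
    {"dx": 0, "dy": 0, "dz": -0.85, "wx": 0, "wy": 0, "wz": 0, "hand": 15},
    {"dx": 0.05, "dy": -0.4, "dz": -0.85, "wx": 0, "wy": 0, "wz": 0, "hand": 15},
    {"dx": 0.116, "dy": -0.75, "dz": -0.85, "wx": 0, "wy": 0, "wz": 0, "hand": 15},
    {"dx": 0.116, "dy": -0.843, "dz": -0.85, "wx": 0, "wy": 0, "wz": 0, "hand": 15},
    {"dx": 0.116, "dy": -0.843, "dz": -0.85, "wx": 0, "wy": 0, "wz": 0, "hand": 15},
    {"dx": 0.116, "dy": -0.843, "dz": -0.85, "wx": 0, "wy": 0, "wz": 0, "hand": 15},
    {"dx": 0.116, "dy": -0.843, "dz": -0.85, "wx": 0, "wy": 0, "wz": 0, "hand": 15}
  ]
}}

```text
clock: 12.5
eef_pos: [0.5519, 0.0579, 0.1518]
tool_rot: [0.143, 0.99, 0.0, 0.0]
ft_force: [0.0, 0.9, -0.9]
grip_width: 0.0186
grasp_force: 59.3
```

```bash
python3 - <<'E'
from h import *
np.set_printoptions(precision=4,suppress=True,linewidth=200)
im=bot.camera('side').astype(int)
for i in range(3): bot.camera('side')
o=bot.get_obs();print(o['clock'],o['eef_pos'],o['ft_force'])
x,y,z=o['eef_pos'];print(proj('side',[x,y,z-.045]),proj('side',[x,y,z-.066]),proj('side',[x,y,.07]))
for r in range(168,194): print(r,(im[r,274:304,0]-im[r,274:304,2]),im[r,274:304,1])
E
```

```text
12.7 [0.5517 0.0579 0.1517] [ 0.9968  0.2301 -0.6791]
[288.0707 173.4597] [287.7038 182.4373] [287.434  189.0554]
168 [ 17  22  27  29  30  29  31  32  33  31   2   1   2   1   2   2   3   9 -24 -75 -96 -92 -72 -54 -85  -8  20  19  16  17] [152 168 187 197 207 201 204 219 218 151 140 153 157 158 158 157 154 153  93  45  50  68  75  73  33 133 190 199 199 197]
169 [ 29  30  31  32  33  32  32  30  31  28   2   0   2   1   2   2   3   8 -29 -74 -86 -63 -55 -61 -90   1  34  22  17  17] [201 204 216 211 203 194 183 179 166 133 143 152 155 157 157 156 154 151  92  44  40  59  69  68  33 117 174 194 198 196]
170 [ 31  31  31  30  29  28  26  25  27  26   2   0   1   1   2   1   2   6 -27 -73 -91 -76 -69 -76 -81  16  17   8   7   7] [195 182 175 162 144 134 131 129 130 127 144 152 155 157 157 155 152 146  92  37  27  52  60  43  15 115 202 216 216 215]
171 [ 26  27  27  26  25  27  25  25  27  26   3   0   1   1   1   2   2   3  -1   0  -2 -26 -35  -5   2   6   1   0   1   1] [133 129 128 131 132 133 134 134 134 131 145 152 157 158 158 155 151 138 177 154 132 121 107 123 164 166 236 237 232
[... 4701 characters left out ...]
3  -1  -2  -3  -2  -2  -3  -3  -2  -2  -2  -2  -3  -2  -2  -3  -5  -5  -7  -7  -8] [133 134 135 132 100 117 134 140 140 135 132 131 125 126 129 130 138 140 139 135 126 137 139 140 139 140 140 139 141 140]
192 [ 96  99 103 115  14 -10  -4  -1  -2  -2  -2  -2  -3  -2  -2  -3  -2  -2  -3  -3  -2  -3  -1  -2  -3  -1  -3  -4  -3  -3] [133 134 136 136 104 101 120 130 135 138 141 141 142 143 141 139 139 134 128 118 140 148 143 141 141 140 138 139 139 139]
193 [ 91  93  99 115  13 -11  -3  -2  -1  -2  -2  -2  -3  -2  -3  -2  -2  -1  -2  -2  -2  -2  -2  -3  -3  -3  -2  -2  -3  -2] [134 133 135 136 106 103 110 116 123 127 133 131 131 133 131 130 129 121 110 105 139 145 138 137 138 143 143 145 148 150]
```

Emit:
{"name": "drive_tool", "arguments": {
  "rows": [
    {"dx": 0, "dy": -0.005, "dz": 0.1, "wx": 0, "wy": 0, "wz": 0, "hand": 15},
    {"dx": 0, "dy": -0.005, "dz": 0.2, "wx": 0, "wy": 0, "wz": 0, "hand": 15},
    {"dx": 0, "dy": -0.005, "dz": 0.27, "wx": 0, "wy": 0, "wz": 0, "hand": 15},
    {"dx": 0, "dy": -0.005, "dz": 0.3, "wx": 0, "wy": 0, "wz": 0, "hand": 15},
    {"dx": 0, "dy": -0.005, "dz": 0.32, "wx": 0, "wy": 0, "wz": 0, "hand": 15},
    {"dx": 0, "dy": -0.005, "dz": 0.34, "wx": 0, "wy": 0, "wz": 0, "hand": 15},
    {"dx": 0, "dy": -0.005, "dz": 0.34, "wx": 0, "wy": 0, "wz": 0, "hand": 15}
  ]
}}

```text
clock: 13.4
eef_pos: [0.5515, 0.0572, 0.1348]
tool_rot: [0.143, 0.99, 0.0, 0.0]
ft_force: [-0.4, -0.5, -0.7]
grip_width: 0.0185
grasp_force: 59.3
```

Emit:
{"name": "drive_tool", "arguments": {
  "rows": [
    {"dx": 0, "dy": 0, "dz": 0.005, "wx": 0, "wy": 0, "wz": 0, "hand": 15},
    {"dx": 0, "dy": 0, "dz": 0.01, "wx": 0, "wy": 0, "wz": 0, "hand": 15},
    {"dx": 0, "dy": 0, "dz": 0.015, "wx": 0, "wy": 0, "wz": 0, "hand": 15},
    {"dx": 0, "dy": 0, "dz": 0.015, "wx": 0, "wy": 0, "wz": 0, "hand": 15}
  ]
}}

```text
clock: 13.8
eef_pos: [0.5515, 0.0572, 0.1341]
tool_rot: [0.143, 0.99, -0.0, 0.0]
ft_force: [-0.4, 0.2, -0.2]
grip_width: 0.0185
grasp_force: 59.3
```

Emit:
{"name": "drive_tool", "arguments": {
  "rows": [
    {"dx": 0, "dy": 0, "dz": 0.005, "wx": 0, "wy": 0, "wz": 0, "hand": 15},
    {"dx": 0, "dy": 0, "dz": 0.01, "wx": 0, "wy": 0, "wz": 0, "hand": 15},
    {"dx": 0, "dy": 0, "dz": 0.015, "wx": 0, "wy": 0, "wz": 0, "hand": 15},
    {"dx": 0, "dy": 0, "dz": 0.02, "wx": 0, "wy": 0, "wz": 0, "hand": 15},
    {"dx": 0, "dy": 0, "dz": 0.02, "wx": 0, "wy": 0, "wz": 0, "hand": 15}
  ]
}}

```text
clock: 14.3
eef_pos: [0.5515, 0.0572, 0.133]
tool_rot: [0.143, 0.99, -0.0, -0.0]
ft_force: [-0.2, 0.4, -0.8]
grip_width: 0.0184
grasp_force: 59.3
```

Emit:
{"name": "drive_tool", "arguments": {
  "rows": [
    {"dx": 0, "dy": 0, "dz": 0.005, "wx": 0, "wy": 0, "wz": 0, "hand": 15},
    {"dx": 0, "dy": 0, "dz": 0.01, "wx": 0, "wy": 0, "wz": 0, "hand": 15},
    {"dx": 0, "dy": 0, "dz": 0.016, "wx": 0, "wy": 0, "wz": 0, "hand": 15},
    {"dx": 0, "dy": 0, "dz": 0.016, "wx": 0, "wy": 0, "wz": 0, "hand": 15}
  ]
}}

```text
clock: 14.7
eef_pos: [0.5516, 0.0573, 0.1325]
tool_rot: [0.143, 0.99, 0.0, 0.0]
ft_force: [0.0, 0.7, 0.6]
grip_width: 0.0183
grasp_force: 59.3
```

Emit:
{"name": "drive_tool", "arguments": {
  "rows": [
    {"dx": 0, "dy": 0, "dz": 0.005, "wx": 0, "wy": 0, "wz": 0, "hand": 15},
    {"dx": 0, "dy": 0, "dz": 0.01, "wx": 0, "wy": 0, "wz": 0, "hand": 15},
    {"dx": 0, "dy": 0, "dz": 0.01, "wx": 0, "wy": 0, "wz": 0, "hand": 15}
  ]
}}

```text
clock: 15.0
eef_pos: [0.5516, 0.0573, 0.1322]
tool_rot: [0.143, 0.99, 0.0, 0.0]
ft_force: [-1.2, -0.4, 3.5]
grip_width: 0.0186
grasp_force: 59.4
```

Emit:
{"name": "drive_tool", "arguments": {
  "rows": [
    {"dx": 0.004, "dy": 0, "dz": 0.002, "wx": 0, "wy": 0, "wz": 0, "hand": 15},
    {"dx": 0.004, "dy": 0, "dz": 0.002, "wx": 0, "wy": 0, "wz": 0, "hand": 15},
    {"dx": 0.004, "dy": 0, "dz": 0.002, "wx": 0, "wy": 0, "wz": 0, "hand": 15},
    {"dx": 0.004, "dy": 0, "dz": 0.002, "wx": 0, "wy": 0, "wz": 0, "hand": 15}
  ]
}}

```text
clock: 15.4
eef_pos: [0.5515, 0.0574, 0.1319]
tool_rot: [0.143, 0.99, 0.0, 0.0]
ft_force: [-0.2, 1.0, 5.0]
grip_width: 0.018
grasp_force: 59.4
```

```bash
python3 - <<'E'
from h import *
for i in range(4):
    o=bot.get_obs();print(o['clock'],o['eef_pos'],o['ft_force'],o['ft_torque']);bot.camera('side')
E
```

```text
15.4 [0.55149717 0.05743004 0.1319242 ] [-0.21133701  0.98814627  5.02163114] [ 0.23560072  0.27560702 -0.01662416]
15.45 [0.55153059 0.05743904 0.13190729] [-0.47409411  1.09765605  4.96705361] [0.25506718 0.22632378 0.03010924]
15.5 [0.55149099 0.05743486 0.13189058] [-1.08519599  0.79995374  5.91021455] [ 0.24335039  0.20983371 -0.01344175]
15.55 [0.55149059 0.05740688 0.13187904] [-0.44612357  1.3246669   4.83937217] [0.2402786  0.2082712  0.01150701]
```

Emit:
{"name": "drive_tool", "arguments": {
  "rows": [
    {"dx": 0, "dy": 0, "dz": -0.1, "wx": 0, "wy": 0, "wz": 0, "hand": 15},
    {"dx": 0, "dy": 0, "dz": -0.3, "wx": 0, "wy": 0, "wz": 0, "hand": 15},
    {"dx": 0, "dy": 0, "dz": -0.4, "wx": 0, "wy": 0, "wz": 0, "hand": 15},
    {"dx": -0.05, "dy": 0.3, "dz": -0.4, "wx": 0, "wy": 0, "wz": 0, "hand": 15},
    {"dx": -0.117, "dy": 0.7, "dz": -0.4, "wx": 0, "wy": 0, "wz": 0, "hand": 15},
    {"dx": -0.117, "dy": 0.841, "dz": -0.4, "wx": 0, "wy": 0, "wz": 0, "hand": 15},
    {"dx": -0.117, "dy": 0.841, "dz": -0.4, "wx": 0, "wy": 0, "wz": 0, "hand": 15},
    {"dx": -0.117, "dy": 0.841, "dz": -0.4, "wx": 0, "wy": 0, "wz": 0, "hand": 15},
    {"dx": -0.117, "dy": 0.841, "dz": -0.4, "wx": 0, "wy": 0, "wz": 0, "hand": 15}
  ]
}}

```text
clock: 16.5
eef_pos: [0.5684, 0.0956, 0.1514]
tool_rot: [0.143, 0.99, -0.0, -0.0]
ft_force: [-0.3, -0.1, -1.0]
grip_width: 0.0183
grasp_force: 59.4
```

Emit:
{"name": "drive_tool", "arguments": {
  "rows": [
    {"dx": -0.009, "dy": 0.013, "dz": 0.1, "wx": 0, "wy": 0, "wz": 0, "hand": 15},
    {"dx": -0.009, "dy": 0.013, "dz": 0.2, "wx": 0, "wy": 0, "wz": 0, "hand": 15},
    {"dx": -0.009, "dy": 0.013, "dz": 0.28, "wx": 0, "wy": 0, "wz": 0, "hand": 15},
    {"dx": -0.009, "dy": 0.013, "dz": 0.33, "wx": 0, "wy": 0, "wz": 0, "hand": 15},
    {"dx": -0.009, "dy": 0.013, "dz": 0.37, "wx": 0, "wy": 0, "wz": 0, "hand": 15},
    {"dx": -0.009, "dy": 0.013, "dz": 0.4, "wx": 0, "wy": 0, "wz": 0, "hand": 15},
    {"dx": -0.009, "dy": 0.013, "dz": 0.42, "wx": 0, "wy": 0, "wz": 0, "hand": 15},
    {"dx": -0.009, "dy": 0.013, "dz": 0.42, "wx": 0, "wy": 0, "wz": 0, "hand": 15}
  ]
}}

```text
clock: 17.3
eef_pos: [0.5695, 0.0965, 0.1306]
tool_rot: [0.143, 0.99, -0.0, -0.0]
ft_force: [-0.8, 0.1, -1.6]
grip_width: 0.0185
grasp_force: 59.4
```

Emit:
{"name": "drive_tool", "arguments": {
  "rows": [
    {"dx": 0, "dy": 0, "dz": 0.015, "wx": 0, "wy": 0, "wz": 0, "hand": 15},
    {"dx": 0, "dy": 0, "dz": 0.03, "wx": 0, "wy": 0, "wz": 0, "hand": 15},
    {"dx": 0, "dy": 0, "dz": 0.045, "wx": 0, "wy": 0, "wz": 0, "hand": 15},
    {"dx": 0, "dy": 0, "dz": 0.06, "wx": 0, "wy": 0, "wz": 0, "hand": 15},
    {"dx": 0, "dy": 0, "dz": 0.06, "wx": 0, "wy": 0, "wz": 0, "hand": 15}
  ]
}}

```text
clock: 17.8
eef_pos: [0.5693, 0.0965, 0.1275]
tool_rot: [0.143, 0.99, -0.0, -0.0]
ft_force: [0.3, 0.2, -0.2]
grip_width: 0.0186
grasp_force: 59.4
```

Emit:
{"name": "drive_tool", "arguments": {
  "rows": [
    {"dx": 0, "dy": 0, "dz": 0.02, "wx": 0, "wy": 0, "wz": 0, "hand": 15},
    {"dx": 0, "dy": 0, "dz": 0.04, "wx": 0, "wy": 0, "wz": 0, "hand": 15},
    {"dx": 0, "dy": 0, "dz": 0.06, "wx": 0, "wy": 0, "wz": 0, "hand": 15},
    {"dx": 0, "dy": 0, "dz": 0.08, "wx": 0, "wy": 0, "wz": 0, "hand": 15},
    {"dx": 0, "dy": 0, "dz": 0.1, "wx": 0, "wy": 0, "wz": 0, "hand": 15},
    {"dx": 0, "dy": 0, "dz": 0.1, "wx": 0, "wy": 0, "wz": 0, "hand": 15}
  ]
}}

```text
clock: 18.4
eef_pos: [0.5693, 0.0964, 0.1224]
tool_rot: [0.143, 0.99, -0.0, -0.0]
ft_force: [0.4, -0.8, 0.1]
grip_width: 0.0183
grasp_force: 59.4
```

Emit:
{"name": "drive_tool", "arguments": {
  "rows": [
    {"dx": 0, "dy": 0, "dz": 0.03, "wx": 0, "wy": 0, "wz": 0, "hand": 15},
    {"dx": 0, "dy": 0, "dz": 0.07, "wx": 0, "wy": 0, "wz": 0, "hand": 15},
    {"dx": 0, "dy": 0, "dz": 0.11, "wx": 0, "wy": 0, "wz": 0, "hand": 15},
    {"dx": 0, "dy": 0, "dz": 0.15, "wx": 0, "wy": 0, "wz": 0, "hand": 15},
    {"dx": 0, "dy": 0, "dz": 0.19, "wx": 0, "wy": 0, "wz": 0, "hand": 15},
    {"dx": 0, "dy": 0, "dz": 0.23, "wx": 0, "wy": 0, "wz": 0, "hand": 15},
    {"dx": 0, "dy": 0, "dz": 0.26, "wx": 0, "wy": 0, "wz": 0, "hand": 15},
    {"dx": 0, "dy": 0, "dz": 0.26, "wx": 0, "wy": 0, "wz": 0, "hand": 15}
  ]
}}

```text
clock: 19.2
eef_pos: [0.5693, 0.0964, 0.1093]
tool_rot: [0.143, 0.99, -0.0, -0.0]
ft_force: [-0.8, 0.2, -1.2]
grip_width: 0.0182
grasp_force: 59.4
```

Emit:
{"name": "drive_tool", "arguments": {
  "rows": [
    {"dx": 0, "dy": 0, "dz": 0.04, "wx": 0, "wy": 0, "wz": 0, "hand": 15},
    {"dx": 0, "dy": 0, "dz": 0.09, "wx": 0, "wy": 0, "wz": 0, "hand": 15},
    {"dx": 0, "dy": 0, "dz": 0.14, "wx": 0, "wy": 0, "wz": 0, "hand": 15},
    {"dx": 0, "dy": 0, "dz": 0.19, "wx": 0, "wy": 0, "wz": 0, "hand": 15},
    {"dx": 0, "dy": 0, "dz": 0.24, "wx": 0, "wy": 0, "wz": 0, "hand": 15},
    {"dx": 0, "dy": 0, "dz": 0.28, "wx": 0, "wy": 0, "wz": 0, "hand": 15},
    {"dx": 0, "dy": 0, "dz": 0.3, "wx": 0, "wy": 0, "wz": 0, "hand": 15},
    {"dx": 0, "dy": 0, "dz": 0.3, "wx": 0, "wy": 0, "wz": 0, "hand": 15}
  ]
}}

```text
clock: 20.0
eef_pos: [0.5693, 0.0965, 0.0943]
tool_rot: [0.143, 0.99, -0.0, -0.0]
ft_force: [-2.0, 0.3, -1.2]
grip_width: 0.0184
grasp_force: 59.3
```

Emit:
{"name": "drive_tool", "arguments": {
  "rows": [
    {"dx": 0, "dy": 0, "dz": 0.006, "wx": 0, "wy": 0, "wz": 0, "hand": 15},
    {"dx": 0, "dy": 0, "dz": 0.012, "wx": 0, "wy": 0, "wz": 0, "hand": 15},
    {"dx": 0, "dy": 0, "dz": 0.018, "wx": 0, "wy": 0, "wz": 0, "hand": 15},
    {"dx": 0, "dy": 0, "dz": 0.018, "wx": 0, "wy": 0, "wz": 0, "hand": 15}
  ]
}}

```text
clock: 20.4
eef_pos: [0.5693, 0.0965, 0.0938]
tool_rot: [0.143, 0.99, 0.0, -0.0]
ft_force: [-2.8, 0.9, 2.3]
grip_width: 0.0185
grasp_force: 59.4
```

Emit:
{"name": "drive_tool", "arguments": {
  "rows": [
    {"dx": 0.01, "dy": 0, "dz": 0, "wx": 0, "wy": 0, "wz": 0, "hand": 15},
    {"dx": 0.01, "dy": 0, "dz": 0, "wx": 0, "wy": 0, "wz": 0, "hand": 15},
    {"dx": 0.01, "dy": 0, "dz": 0.006, "wx": 0, "wy": 0, "wz": 0, "hand": 15},
    {"dx": 0.01, "dy": 0, "dz": 0.006, "wx": 0, "wy": 0, "wz": 0, "hand": 15}
  ]
}}

```text
clock: 20.8
eef_pos: [0.5692, 0.0966, 0.0935]
tool_rot: [0.143, 0.99, 0.0, 0.0]
ft_force: [-0.4, 0.2, 0.8]
grip_width: 0.0185
grasp_force: 59.4
```

Emit:
{"name": "drive_tool", "arguments": {
  "rows": [
    {"dx": 0, "dy": 0, "dz": 0.006, "wx": 0, "wy": 0, "wz": 0, "hand": 15},
    {"dx": 0, "dy": 0, "dz": 0.012, "wx": 0, "wy": 0, "wz": 0, "hand": 15},
    {"dx": 0, "dy": 0, "dz": 0.016, "wx": 0, "wy": 0, "wz": 0, "hand": 15},
    {"dx": 0, "dy": 0, "dz": 0.016, "wx": 0, "wy": 0, "wz": 0, "hand": 15}
  ]
}}

```text
clock: 21.2
eef_pos: [0.5692, 0.0966, 0.0926]
tool_rot: [0.143, 0.99, -0.0, 0.0]
ft_force: [0.4, 1.2, -0.4]
grip_width: 0.0181
grasp_force: 59.4
```

Emit:
{"name": "drive_tool", "arguments": {
  "rows": [
    {"dx": 0, "dy": 0, "dz": 0.006, "wx": 0, "wy": 0, "wz": 0, "hand": 15},
    {"dx": 0, "dy": 0, "dz": 0.012, "wx": 0, "wy": 0, "wz": 0, "hand": 15},
    {"dx": 0, "dy": 0, "dz": 0.012, "wx": 0, "wy": 0, "wz": 0, "hand": 15}
  ]
}}

```text
clock: 21.5
eef_pos: [0.5691, 0.0966, 0.092]
tool_rot: [0.143, 0.99, -0.0, 0.0]
ft_force: [0.2, 0.2, -0.5]
grip_width: 0.0186
grasp_force: 59.4
```

Emit:
{"name": "drive_tool", "arguments": {
  "rows": [
    {"dx": 0, "dy": 0, "dz": 0.006, "wx": 0, "wy": 0, "wz": 0, "hand": 15},
    {"dx": 0, "dy": 0, "dz": 0.006, "wx": 0, "wy": 0, "wz": 0, "hand": 15}
  ]
}}

```text
clock: 21.7
eef_pos: [0.569, 0.0966, 0.0917]
tool_rot: [0.143, 0.99, -0.0, 0.0]
ft_force: [-0.4, 0.3, -0.8]
grip_width: 0.0184
grasp_force: 59.4
```

Emit:
{"name": "drive_tool", "arguments": {
  "rows": [
    {"dx": 0, "dy": 0, "dz": 0.006, "wx": 0, "wy": 0, "wz": 0, "hand": 15},
    {"dx": 0, "dy": 0, "dz": 0.01, "wx": 0, "wy": 0, "wz": 0, "hand": 15},
    {"dx": 0, "dy": 0, "dz": 0.01, "wx": 0, "wy": 0, "wz": 0, "hand": 15}
  ]
}}

```text
clock: 22.0
eef_pos: [0.569, 0.0966, 0.0914]
tool_rot: [0.143, 0.99, 0.0, 0.0]
ft_force: [-0.3, -0.5, 0.2]
grip_width: 0.0184
grasp_force: 59.4
```

Emit:
{"name": "drive_tool", "arguments": {
  "rows": [
    {"dx": 0, "dy": 0, "dz": 0.005, "wx": 0, "wy": 0, "wz": 0, "hand": 15},
    {"dx": 0, "dy": 0, "dz": 0.005, "wx": 0, "wy": 0, "wz": 0, "hand": 15}
  ]
}}

```text
clock: 22.2
eef_pos: [0.569, 0.0966, 0.0914]
tool_rot: [0.143, 0.99, 0.0, 0.0]
ft_force: [-0.6, -0.2, 3.7]
grip_width: 0.0185
grasp_force: 59.5
```

Emit:
{"name": "drive_tool", "arguments": {
  "rows": [
    {"dx": 0, "dy": 0, "dz": 0, "wx": 0, "wy": 0, "wz": 0, "hand": 20},
    {"dx": 0, "dy": 0, "dz": 0, "wx": 0, "wy": 0, "wz": 0, "hand": 24},
    {"dx": 0, "dy": 0, "dz": 0, "wx": 0, "wy": 0, "wz": 0, "hand": 30},
    {"dx": 0, "dy": 0, "dz": 0, "wx": 0, "wy": 0, "wz": 0, "hand": 40},
    {"dx": 0, "dy": 0, "dz": 0, "wx": 0, "wy": 0, "wz": 0, "hand": 45},
    {"dx": 0, "dy": 0, "dz": 0, "wx": 0, "wy": 0, "wz": 0, "hand": 45},
    {"dx": 0, "dy": 0, "dz": -0.2, "wx": 0, "wy": 0, "wz": 0, "hand": 45},
    {"dx": 0, "dy": 0, "dz": -0.6, "wx": 0, "wy": 0, "wz": 0, "hand": 45},
    {"dx": 0, "dy": 0, "dz": -1.2, "wx": 0, "wy": 0, "wz": 0, "hand": 45},
    {"dx": 0, "dy": 0, "dz": -1.8, "wx": 0, "wy": 0, "wz": 0, "hand": 45},
    {"dx": 0, "dy": 0, "dz": -2.0, "wx": 0, "wy": 0, "wz": 0, "hand": 45},
    {"dx": 0, "dy": 0, "dz": -2.0, "wx": 0, "wy": 0, "wz": 0, "hand": 45},
    {"dx": 0, "dy": 0, "dz": -2.0, "wx": 0, "wy": 0, "wz": 0, "hand": 45}
  ]
}}

```text
clock: 23.5
eef_pos: [0.5685, 0.0965, 0.1903]
tool_rot: [0.143, 0.99, -0.0, -0.0]
ft_force: [-0.8, -0.5, -0.3]
grip_width: 0.0448
grasp_force: 0.0
```

```bash
python3 - <<'E'
from h import *
print(bot.get_obs()['eef_pos'])
snap('side','s5.png',(255,130,345,240),5)
E
```

```text
[0.56849226 0.09649716 0.19027438]
```

View pics/s5.png

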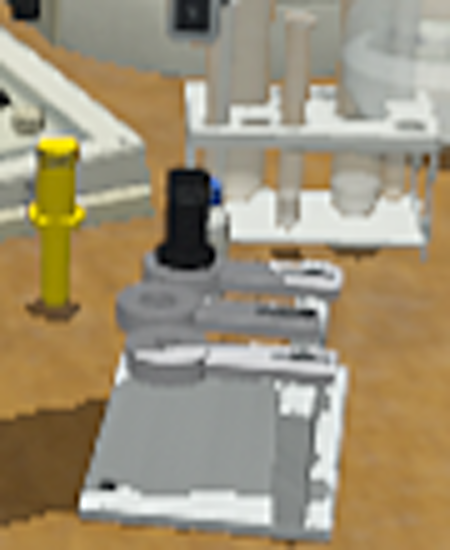

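The tube hangs upright in the widest ring (stem at crop (187,215)), with its flange at (187,255) sitting flat on the ring and the gripper clear. Handing in.

```bash
python3 -c "
from workcell import bot
print(bot.job_done())"
```

```text
the job is handed in; nothing more can be done
None
```

The tube from the round stand passed the widest ring, was stopped by the middle ring at about 5 N (peak wrist reading 5.9 N), which makes it the 19 mm tube, and now hangs released in the widest ring with its shoulder down; the job is handed in, and no verdict was returned.

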